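# Mesh the right grinding cup with the spice mill's drive and hold it down to run

### The arm

A 6-joint arm with a two-finger parallel gripper is mounted at the origin on the work surface; the furniture and walls round the work are solid. World frame = base frame: x ahead of the robot, y to its left, z up, the work surface at z = 0. Lengths are in mm, angles in degrees, forces in N, time in s.
With the tool pointing down it reaches from about 300 to 850 mm from the base axis. Payload 4.2 kg.
Tool frame: the origin (TCP) lies midway between the tips of the shut fingers; the grasp point (between the pads) lies 19 mm behind it (pinch_z is the distance from the TCP to the grasp point, in mm); z points along the fingers, y is the line along which they close (so a half turn about z gives the same grasp; the last joint's range is limited). The gripper opens to 91 mm and grips with 3 to 60 N. Pads are 32 mm wide; open, the fingers measure 118 mm over their backs; the gripper's body (76 mm by 178 mm) begins 60 mm behind the grasp point.
Start: joints at [-75.573, 18.312, 89.639, -0, 72.044, -1.146], TCP at [154.37, -553.907, 213.976] pointing down, gripper open.
Joint ranges: [-177.97, 177.97], [-48.28, 115.42], [12.27, 149.76], [-77.06, 257.06], [2.81, 150.46], [-146.56, 146.56]. Speed limits (degrees/s): [147.25, 147.25, 180, 180, 180, 180].

### API

Orientations are given as [roll, pitch, yaw] about the fixed x, y, z axes, in that order (R = Rz(yaw) Ry(pitch) Rx(roll)).
In Python, from workcell import * gives the robot as it stands.
- The arm moves only by the tool step_arm, never from a script. Its argument "steps" is a list of rows, each a list of 7 numbers: the turn, a rotation vector about the tool's x, y, z in degrees, then the shift along the tool's x, y, z in mm, then the opening, from 0 (shut) to 1 (fully open). In form: [[rx, ry, rz, x, y, z, hand], ...]. A call has exactly 8 rows; each row shifts and turns the commanded pose from where the row before left it, along the tool's axes as they then stand; what a row does not reach is not made up. A row lasts 1/8 s, in which the tool goes at most 62.5 mm and 10.7 degrees, less where a joint would pass 70% of its speed; a pose out of reach is approached as far as the arm can. A call is refused whole if a number of a shift passes 62.5 or a number of a turn 10.7, either way. A call with a gripper value outside its range is refused whole. The fingers move at their own pace and stop on an object; "force" is the grip in N (left out, the last holds). Time passes only in rows, so rows that do not move let the fingers close, or fill a call up. It gives the time, the measured TCP pose, the force, the opening and the grip force at its end, in the units of the state.
- state(): the state, without advancing time (a new reading comes with each control period).
- grab_frame(name): name is "scene" or "top"; returns a dict with "image" (480x640x3 uint8, blue, green, red), "fovy" (degrees; the focal length in pixels is half the picture's height over the tangent of half this angle, whatever the lens; pixels are square), "cx", "cy" (the principal point, pixels), "origin" and "rotation" of the camera in the world. Camera axes: x right, y down, z forward; pixel columns grow to the right and rows downward; lengths in mm; the calibration is good to about 2 mm. A picture is of the moment at which its call begins. There is no depth.
- job_done(): hands the job in; it is judged then, once.
The state is a dict: "time_s": time; "qpos": joint angles; "qvel": joint speeds; "effort": joint torques, N m; "ee_pos": TCP position; "ee_rot": TCP orientation; "force": force on the tool from outside, world axes, zero at the start; "torque": the same for the moment, N m; "gripper_width": finger opening in mm; "gripper_force": force on a finger pad.
Only numpy, scipy, OpenCV 4.12 (cv2) and the standard library are available. Lean on these libraries where they do the work, as an engineer would, in place of code of your own. Each camera call takes 0.05 s, during which the arm holds its last target. There are 200 camera calls.

### The job

One of the two spice jars, the green-capped or the yellow-capped, has been set out beside the mill to be ground next; each spice has its own grinding cup, with a lid of the same colour as the jar's cap. Fit the cup of that spice into the mill's well, turned so that the socket in its underside meshes with the cross-shaped drive, slide it home and push it all the way down against the sprung plate, which is what switches the mill on; finish while still holding the cup fully down by its handle, without letting go. Leave both jars and the other cup where they stand.

Things in the scene. Friction and masses are not known exactly. Their poses are not given: they have to be found in the camera images.
- mill: Spice mill housing: white, round, 128 mm across at the foot, 98 at the top, 76 high, fixed to the table. Origin: centre of its underside on the table; its small green lamp is at -x, z up. In its top is a round well 64 mm across (2 mm to spare all round the 60 mm cup) with a black sloping lip 82 mm across; the well's floor is the sprung plate.
- mill_rim (a point): Centre of the well's mouth, on the mill's axis, 76.5 mm above the table.
- mill_drive (a joint): Turn of the drive about the mill's axis, rad, anticlockwise from above; starts between -0.78 and 0.78. At 0 its two bars lie along the mill's x and y. It turns only stiffly (0.08 N m) and stays where left. A cup not meshed rests on it, underside about 66 mm above the table; meshed (slots within about 7 degrees of the bars) the cup drops to the plate, at 58 mm.
- drive_top (a point): Centre of the top of the drive, a white cross standing in the middle of the well, on the mill's axis, 68 mm above the table: 10 mm above the plate, 8.5 mm below the mouth. Two bars 37 mm long, 6.5 mm wide (4.5 mm in the topmost 2 mm). The point turns with it: x and y along the bars.
- mill_plate (a joint): How far the grey sprung plate in the well is down, m: 0 up (face 58 mm above the table), 0.008 at its hard stop (50 mm). The spring needs 3.6 N to start and 10.8 N at the stop, the cup's weight counted in; a cup's weight alone hardly moves it, and it springs back. The mill runs only while it is down by more than 0.006.
- cup_green: Grinding cup with green lid, upright on the table: round, 60 mm across (62 over the lid), pale translucent wall over a steel foot, lid top 62 mm above its underside. On the lid stands the handle, a flat-sided green bar 44 mm long (cup's x), 16 wide (y), 29 high, up to 91 mm above the underside. Loose, about 0.22 kg. Origin: centre of underside; z up.
- cup_green_handle (a point): Grip point on the handle bar: on the cup's axis, 85 mm above its underside; axes as the cup. Drive socket in the hollow underside: a cross of two slots 11 mm wide, one along the bar, one across it, 18 mm deep, mouth 2 mm above the underside; it meshes in any of four directions a quarter turn apart.
- cup_yellow: Grinding cup with yellow lid, upright on the table: round, 60 mm across (62 over the lid), pale translucent wall over a steel foot, lid top 62 mm above its underside. On the lid stands the handle, a flat-sided yellow bar 44 mm long (cup's x), 16 wide (y), 29 high, up to 91 mm above the underside. Loose, about 0.22 kg. Origin: centre of underside; z up.
- cup_yellow_handle (a point): Grip point on the handle bar: on the cup's axis, 85 mm above its underside; axes as the cup. Drive socket in the hollow underside: a cross of two slots 11 mm wide, one along the bar, one across it, 18 mm deep, mouth 2 mm above the underside; it meshes in any of four directions a quarter turn apart.
- jar_green: Glass spice jar with a green cap, 42 mm across, 97 mm high, upright. Origin: centre of its underside. It stands either beside the mill, 0.12 to 0.17 m from the mill's axis (then the green cup is wanted), or put away at the far left, over 0.25 m from the mill.
- jar_yellow: Glass spice jar with a yellow cap, 42 mm across, 96 mm high, upright. Origin: centre of its underside. It stands in the other of the two places; if beside the mill, 0.12 to 0.17 m from its axis, the yellow cup is wanted.
- wood_tray_b: Grey wooden box that stands on a wider beech tray in the middle of the table, between the cups and the mill: 240 x 300 mm, its rim 133 mm above the table; carry the cup over it. It stays where it is. Origin: centre of its underside, 63 mm above the table.
Not all that is in view belongs to the job. Leave any black or pink look-alike of the jar_green alone.

How it is judged (in metres and radians):
On the way, in this order (a step that is already met when the one before it is completed fails the run):
1. the wanted cup is carried clear of the table in the gripper (((horizontal distance between jar_green and mill below 0.2 m and height (world z) of cup_green above 0.03 m and contact force between the fingers and cup_green above 0.5 N) or (horizontal distance between jar_yellow and mill below 0.2 m and height (world z) of cup_yellow above 0.03 m and contact force between the fingers and cup_yellow above 0.5 N))), for 0.1 s.
2. the wanted cup is meshed with the drive: down in the well, upright, its underside at the plate (((horizontal distance between jar_green and mill below 0.2 m and horizontal distance between cup_green and mill below 0.005 m and z of cup_green in the frame of mill below 0.061 m and angle between cup_green's own z axis and vertical below 0.08 rad) or (horizontal distance between jar_yellow and mill below 0.2 m and horizontal distance between cup_yellow and mill below 0.005 m and z of cup_yellow in the frame of mill below 0.061 m and angle between cup_yellow's own z axis and vertical below 0.08 rad))), for 0.1 s.
At the end, for the whole second after the job is handed in: The cup whose lid matches the jar beside the mill is meshed in the well, within 5 mm of its axis and 0.08 rad of upright, its underside under 52.5 mm above the table and the plate down by over 6 of its 8 mm, the fingers still bearing on the cup (over 3 N) (value of joint mill_plate above 0.006 m and ((horizontal distance between jar_green and mill below 0.2 m and horizontal distance between cup_green and mill below 0.005 m and z of cup_green in the frame of mill below 0.0525 m and angle between cup_green's own z axis and vertical below 0.08 rad and contact force between the fingers and cup_green above 3 N) or (horizontal distance between jar_yellow and mill below 0.2 m and horizontal distance between cup_yellow and mill below 0.005 m and z of cup_yellow in the frame of mill below 0.0525 m and angle between cup_yellow's own z axis and vertical below 0.08 rad and contact force between the fingers and cup_yellow above 3 N))); the arm keeps its last pose, push and grip.
It fails at once if a jar is pushed by more than 3 cm or tipped ((distance of jar_green from where it was at the start of the episode above 0.03 m or angle between jar_green's own z axis and vertical above 0.4 rad) or (distance of jar_yellow from where it was at the start of the episode above 0.03 m or angle between jar_yellow's own z axis and vertical above 0.4 rad)).
It fails at once if the other cup is moved by more than 3 cm ((horizontal distance between jar_green and mill below 0.2 m and distance of cup_yellow from where it was at the start of the episode above 0.03 m) or (horizontal distance between jar_yellow and mill below 0.2 m and distance of cup_green from where it was at the start of the episode above 0.03 m)).
It also fails if it takes over 42 s, if anything falls off the work surface, if the arm or the gripper's body presses on something with over 40 N, if the wrist force passes 120 N, or if a joint passes its speed limit or range.

## Working session

There is one attempt and no reset: what is moved stays moved. The work goes in short steps, Python scripts to look and compute and a tool call to move; the robot and the scene stay as the last step left them, time stands still between calls to the robot, and variables do not carry over. Pictures are saved under pics/ and viewed, at most 10 in all, crops included, and the job is handed in when it is done.

Besides the shell and the picture viewer there is one more tool, called after "Request:" as name([rows], argument=value, ...), one row to a line, values as JSON. step_arm: Moves the arm, as the interface text tells. Its arguments: {"type":"object","properties":{"steps":{"type":"array","items":{"type":"array","items":{"type":"number"}}},"force":{"type":"number"}},"required":["steps"]}

```bash
mkdir -p pics; ls
cat > h.py <<'E'
from workcell import *
import numpy as np, cv2
def K(f):
    return (f["image"].shape[0]/2)/np.tan(np.radians(f["fovy"])/2)
def px2w(f,u,v,z):
    d=np.array(f["rotation"])@np.array([(u-f["cx"])/K(f),(v-f["cy"])/K(f),1.0]); o=np.array(f["origin"])
    return o+d*(z-o[2])/d[2]
def w2px(f,p):
    c=np.array(f["rotation"]).T@(np.array(p)-np.array(f["origin"])); return K(f)*c[0]/c[2]+f["cx"],K(f)*c[1]/c[2]+f["cy"]
E
python3 - <<'E'
from h import *
import pickle
for n in("scene","top"):
    f=grab_frame(n); pickle.dump(f,open(n+".pkl","wb")); cv2.imwrite(f"pics/{n}0.png",f["image"])
    print(n,f["fovy"],f["cx"],f["cy"],f["origin"],np.round(f["rotation"],3).tolist())
print(state())
E
```

```text
pics
scene 49.460176763148624 318.41938610002666 240.96318938211795 [-255.41868973 1340.38604053 1045.43436393] [-124.255, -1.154, -145.056]
top 44.15968453793149 318.09897507838036 240.92317046413757 [ 270.67674048  187.7444484  1823.61875506] [-171.378, 0.422, -91.239]
{'time_s': 0.1, 'qpos': array([-7.55716742e+01,  1.83482063e+01,  8.96983448e+01,  9.28275709e-04,
        7.20451277e+01, -1.14440079e+00]), 'qvel': array([ 0.04450068, -0.05353766, -0.14264973,  0.03351005, -0.05057183,
       -0.01710467]), 'effort': array([ 9.00024152e-04, -4.13332880e+01, -2.32508379e+01,  7.28822756e-02,
        4.22148895e-02, -5.96831546e-05]), 'ee_pos': array([ 154.27361388, -553.45099083,  213.2093358 ]), 'ee_rot': array([-1.79908357e+02, -2.71346198e-03,  1.55724375e+01]), 'force': array([-0.02209863,  0.83207571,  0.44443916]), 'torque': array([-0.00787023,  0.01010915, -0.00433987]), 'gripper_force': 0.0, 'gripper_width': 91.59420560238347}
```

Add to h.py:
```python
from scipy.spatial.transform import Rotation as Rn
_g=grab_frame
def fix(f):
    f=dict(f); f["rotation"]=Rn.from_euler("xyz",f["rotation"],degrees=True).as_matrix(); return f
def grab(n): return fix(_g(n))
```

```text
(no output)
```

View pics/top0.png

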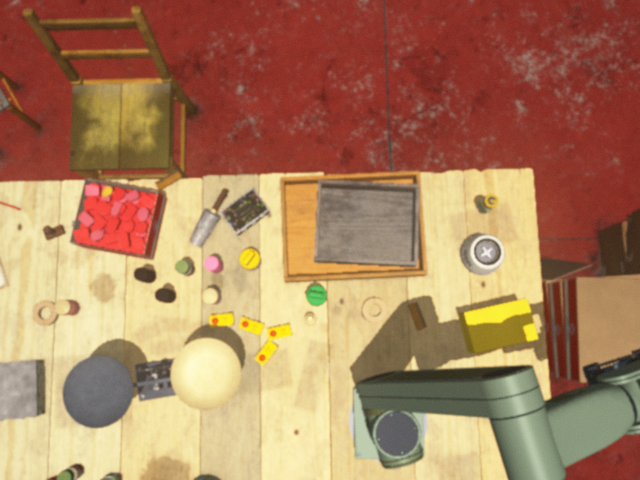

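View pics/scene0.png

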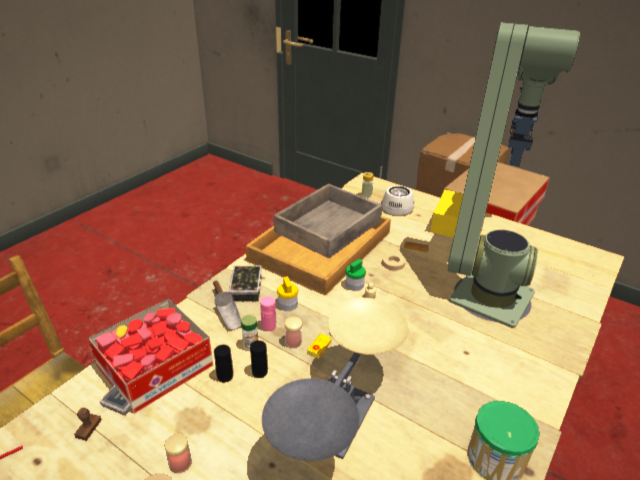

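Candidates, in top-view pixels:
- **Cups:** yellow-lidded (250,258), green-lidded (316,294).
- **Jar beside the mill:** yellow/amber cap (487,203).
- **Jars at the far left:** green cap (184,266), with pink (213,263) and black (145,273)/(165,294) look-alikes.

The jar beside the mill looks yellow, so I want the yellow cup. I'll check that in one close crop.

Run:
```python
import cv2,numpy as np
t=cv2.imread("pics/top0.png"); s=cv2.imread("pics/scene0.png")
c=lambda im,u,v,w,h:cv2.resize(im[v-h:v+h,u-w:u+w],(400,300),interpolation=cv2.INTER_CUBIC)
a=np.vstack([np.hstack([c(t,486,246,32,24),c(t,250,258,32,24)]),np.hstack([c(t,486,220,60,45),c(s,385,195,40,30)])])
cv2.imwrite("pics/crop1.png",a)
```

```text
(no output)
```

View pics/crop1.png

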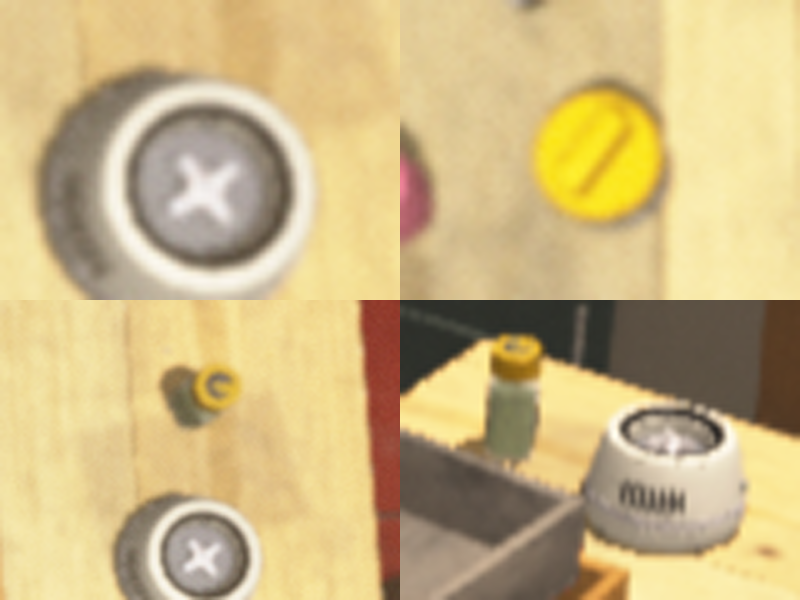

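```bash
cat > m.py <<'E'
from h import *
import pickle
f=fix(pickle.load(open("top.pkl","rb"))); g=fix(pickle.load(open("scene.pkl","rb")))
im=f["image"]; hsv=cv2.cvtColor(im,cv2.COLOR_BGR2HSV)
# lid disk
m=cv2.inRange(hsv,(22,170,90),(34,255,255)); m[:, :225]=0; m[:,275:]=0; m[:230]=0; m[285:]=0
ct=max(cv2.findContours(m,cv2.RETR_EXTERNAL,cv2.CHAIN_APPROX_NONE)[0],key=cv2.contourArea)
e=cv2.fitEllipse(cv2.convexHull(ct)); print("lid",e, px2w(f,*e[0],62))
# mill white ring
gr=cv2.cvtColor(im,cv2.COLOR_BGR2GRAY).astype(float)
S=8
big=cv2.resize(im[228:278,461:511],None,fx=S,fy=S,interpolation=cv2.INTER_CUBIC)
gb=cv2.cvtColor(big,cv2.COLOR_BGR2GRAY); print(gb[200,::8].tolist())
def topx(x,y): return 461+(x+.5)/S-.5,228+(y+.5)/S-.5
# dark lip: region inside white ring
bs=cv2.cvtColor(big,cv2.COLOR_BGR2HSV)
w=cv2.inRange(bs,(0,0,175),(180,60,255))
cs,_=cv2.findContours(w,cv2.RETR_CCOMP,cv2.CHAIN_APPROX_NONE)
for c in cs:
    if cv2.contourArea(c)>2000:
        e=cv2.fitEllipse(c); print("white contour",cv2.contourArea(c),np.round(e[0],1),np.round(e[1],1),px2w(f,*topx(*e[0]),76.5).round(1))
    elif cv2.contourArea(c)>300: print('small',cv2.contourArea(c),c[:,0].mean(0))
cv2.imwrite("pics/big.png",np.hstack([big,cv2.cvtColor(w,cv2.COLOR_GRAY2BGR)]))
E
python3 m.py
```

```text
lid ((249.31085205078125, 258.3880310058594), (19.632017135620117, 20.241596221923828), 33.048362731933594) [489.71095026 402.4708192   62.        ]
[117, 122, 128, 115, 100, 104, 120, 140, 155, 183, 223, 244, 240, 179, 117, 125, 156, 169, 168, 164, 161, 166, 189, 222, 241, 243, 241, 238, 226, 194, 169, 167, 168, 166, 154, 133, 123, 117, 91, 96, 165, 226, 239, 225, 213, 216, 221, 221, 218, 215]
small 931.0 [144.12666667 172.66666667]
white contour 8806.5 [206.1 197.9] [102.3 119.1] [ 490.2 -304.2   76.5]
white contour 69507.5 [203.5 211.8] [276.9 323.2] [ 485.1 -302.9   76.5]
white contour 36011.5 [212.2 189.9] [209.2 219.2] [ 493.2 -306.6   76.5]
```

```bash
cat > rect.py <<'E'
from h import *
import pickle
def rect(f,cx,cy,z,half=60,s=0.5):
    "image: col=+x, row=-y (world), s mm/px"
    n=int(2*half/s)+1; c=[(-half,half),(half,half),(half,-half),(-half,-half)]
    src=np.float32([w2px(f,(cx+a,cy+b,z)) for a,b in c]); dst=np.float32([(0,0),(n-1,0),(n-1,n-1),(0,n-1)])
    return cv2.warpPerspective(f["image"],cv2.getPerspectiveTransform(src,dst),(n,n),flags=cv2.INTER_CUBIC)
def crossfit(f,cx,cy,z=68,s=0.5):
    r=cv2.cvtColor(rect(f,cx,cy,z,60,s),cv2.COLOR_BGR2GRAY).astype(np.float32); best=[]
    k=int(46/s)+1; yy,xx=np.mgrid[:k,:k]; xx=(xx-(k-1)/2)*s; yy=-(yy-(k-1)/2)*s
    for a in range(-45,45):
        c,d=np.cos(np.radians(a)),np.sin(np.radians(a)); p=xx*c+yy*d; q=-xx*d+yy*c
        t=(((abs(p)<18.5)&(abs(q)<3.2))|((abs(q)<18.5)&(abs(p)<3.2))).astype(np.float32)
        t=cv2.GaussianBlur(t,(0,0),2.0/s)
        w=(np.hypot(xx,yy)<23).astype(np.float32)
        m=cv2.matchTemplate(r[60:-60,60:-60],t,cv2.TM_CCOEFF_NORMED,mask=w)
        m=np.nan_to_num(m,posinf=-1); _,v,_,l=cv2.minMaxLoc(m)
        u=(l[0]+60+(k-1)/2)*s-60; vv=-((l[1]+60+(k-1)/2)*s-60); best.append((v,a,cx+u,cy+vv))
    best.sort(reverse=True); return best[:6]
def ringfit(f,cx,cy,z,R,s=0.5,sign=1,chan=None):
    "circle of radius R: fit best center by mean radial gradient"
    im=rect(f,cx,cy,z,60,s); g=(cv2.cvtColor(im,cv2.COLOR_BGR2GRAY) if chan is None else im[:,:,chan]).astype(np.float32)
    th=np.radians(np.arange(0,360,3)); pts=[]
    rr=np.arange(R-8,R+8,.25)
    for t in th:
        X=((60+rr*np.cos(t))/s).astype(np.float32)[None]; Y=((60-rr*np.sin(t))/s).astype(np.float32)[None]
        d=np.gradient(cv2.GaussianBlur(cv2.remap(g,X,Y,cv2.INTER_CUBIC)[0][None],(0,0),3)[0])*sign
        i=d.argmax()
        if 2<i<len(rr)-3 and d[i]>1: pts.append((cx+rr[i]*np.cos(t),cy+rr[i]*np.sin(t)))
    P=np.array(pts)
    from scipy.optimize import least_squares
    q=least_squares(lambda q:np.hypot(*(P-q[:2]).T)-q[2],[cx,cy,R],loss="soft_l1",f_scale=.5).x
    return q.round(2),len(P)
E
cat > m2.py <<'E'
from rect import *
f=fix(pickle.load(open("top.pkl","rb")))
for b in crossfit(f,492,-306): print("cross",np.round(b,2))
c=(492,-306)
for _ in range(3): q,n=ringfit(f,*c,76.5,41); c=q[:2]
print("lip",q,n)
for _ in range(3): q,n=ringfit(f,*c,76.5,49,sign=-1); c=q[:2]
print("top outer",q,n)
c=(490,402.5)
for _ in range(3): q,n=ringfit(f,*c,62,31,chan=0); c=q[:2]
print("lid",q,n)
a=rect(f,492,-306,68,40,.25); b=rect(f,490,402,91,40,.25); print(w2px(f,(490,402,91)))
cv2.imwrite("pics/rect.png",np.hstack([a,b]))
E
python3 m2.py
```

```text
cross [   0.96   33.    492.5  -307.  ]
cross [   0.96   32.    492.5  -307.  ]
cross [   0.96   34.    492.5  -307.  ]
cross [   0.96   31.    492.5  -307.  ]
cross [   0.96   35.    492.5  -307.  ]
cross [   0.95   30.    492.5  -307.  ]
lip [ 493.32 -306.33   39.79] 120
top outer [ 492.54 -305.67   50.26] 119
lid [490.7  401.69  31.98] 120
(np.float64(248.2682869816406), np.float64(257.1014271763056))
```

View pics/rect.png

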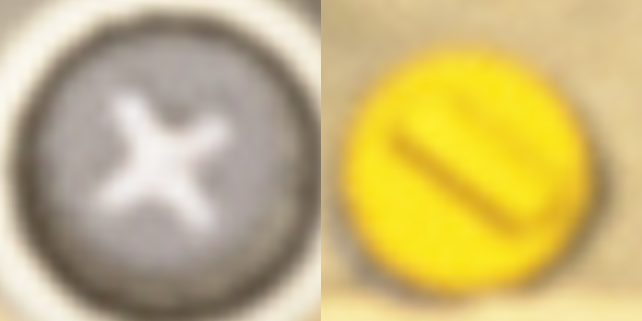

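The crops show:
- **Jar:** the one beside the mill has a yellow cap (top px 487,203), so the yellow cup (top px 249,258) is wanted. The cup is at about (490.5, 402) and its handle lies at about -35°.
- **Mill:** centre is about (492.8, -306.5), with the cross at 33° (mod 90).

I'll move over towards the cup first, then turn.

Request:
step_arm([
  [0,0,0,39,-32.7,-10,1],
  [0,0,0,39,-32.7,-10,1],
  [0,0,0,39,-32.7,-10,1],
  [0,0,0,39,-32.7,-10,1],
  [0,0,0,39,-32.7,-10,1],
  [0,0,0,39,-32.7,-10,1],
  [0,0,0,39,-32.7,-7,1],
  [0,0,0,39,-32.7,0,1],
], force=25)

```text
time_s: 1.1
ee_pos: [385.5, -216.8, 281.4]
ee_rot: [179.9, -0.0, 15.6]
force: [0.5, -0.3, -1.0]
gripper_width: 91.2
gripper_force: 0.0
```

Request:
step_arm([
  [0,0,0,39,-32.7,0,1],
  [0,0,0,39,-32.7,0,1],
  [0,0,0,39,-32.7,0,1],
  [0,0,0,39,-32.7,0,1],
  [0,0,-10,0,0,0,0.6],
  [0,0,-10,0,0,0,0.6],
  [0,0,-10,0,0,0,0.6],
  [0,0,-10,0,0,0,0.6],
])

```text
time_s: 2.1
ee_pos: [499.6, -50.1, 280.4]
ee_rot: [-179.9, 0.0, 55.9]
force: [0.4, 0.1, -0.0]
gripper_width: 55.7
gripper_force: 0.0
```

Request:
step_arm([
  [0,0,-10,0,0,0,0.6],
  [0,0,-10,0,0,0,0.6],
  [0,0,-10,0,0,0,0.6],
  [0,0,-10,0,0,0,0.6],
  [0,0,-10,0,0,0,0.6],
  [0,0,-10,0,0,0,0.6],
  [0,0,-10,0,0,0,0.6],
  [0,0,-10,0,0,0,0.6],
])

```text
time_s: 3.1
ee_pos: [499.5, -50.2, 280.5]
ee_rot: [-180.0, -0.0, 135.9]
force: [0.3, -0.4, 0.2]
gripper_width: 54.6
gripper_force: 0.0
```

Request:
step_arm([
  [0,0,-9,0,0,0,0.6],
  [0,0,0,26.7,36.5,0,0.6],
  [0,0,0,26.7,36.5,0,0.6],
  [0,0,0,26.7,36.5,0,0.6],
  [0,0,0,26.7,36.5,0,0.6],
  [0,0,0,26.7,36.5,0,0.6],
  [0,0,0,26.7,36.5,0,0.6],
  [0,0,0,26.7,36.5,0,0.6],
])

```text
time_s: 4.1
ee_pos: [495.3, 267.6, 280.5]
ee_rot: [-180.0, -0.0, 144.6]
force: [1.6, -0.5, -0.1]
gripper_width: 54.9
gripper_force: 0.0
```

Request:
step_arm([
  [0,0,0,26.7,36.5,0,0.6],
  [0,0,0,26.7,36.5,0,0.6],
  [0,0,0,26.7,36.5,20,0.6],
  [0,0,0,0,0,40,0.6],
  [0,0,0,0,0,40,0.6],
  [0,0,0,0,0,40,0.6],
  [0,0,0,0,0,0,0.6],
  [0,0,0,0,0,0,0.6],
])

```text
time_s: 5.1
ee_pos: [494.6, 402.5, 142.3]
ee_rot: [179.9, 0.0, 144.6]
force: [0.4, -0.3, -0.3]
gripper_width: 54.5
gripper_force: 0.0
```

Run:
```python
from h import *
s=state(); print(s["ee_pos"].round(1),s["ee_rot"].round(1))
f=grab("scene"); p=w2px(f,(490.5,402,85)); q=w2px(f,s["ee_pos"]); print(p,q)
u,v=int(p[0]),int(p[1]); cv2.imwrite("pics/appr.png",cv2.resize(f["image"][v-75:v+45,u-80:u+80],(800,600),interpolation=cv2.INTER_CUBIC))
```

```text
[494.6 402.5 142.3] [179.9   0.  144.6]
(np.float64(286.6170877369652), np.float64(281.5292721879845)) (np.float64(285.09515895061895), np.float64(265.4861618396258))
```

View pics/appr.png

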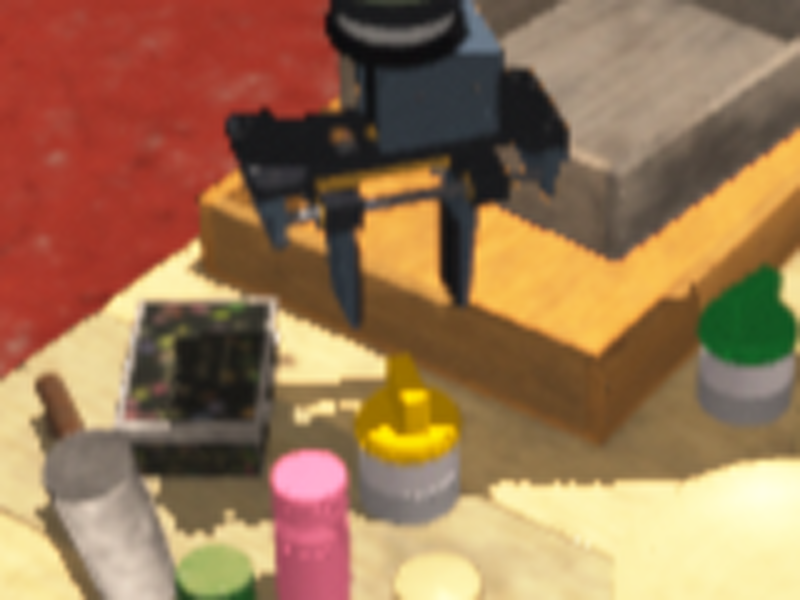

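The scene view shows the fingers (crop px 350,320 and 460,300) straddling the yellow handle (px 402,375), square to it, and the pink jar is clear. Next I'll nudge sideways, go down and grip.

Request:
step_arm([
  [0,0,0,3,-2.7,25,0.6],
  [0,0,0,0,0,25,0.6],
  [0,0,0,0,0,15,0.6],
  [0,0,0,0,0,10,0.6],
  [0,0,0,0,0,0,0.0],
  [0,0,0,0,0,0,0.0],
  [0,0,0,0,0,0,0.0],
  [0,0,0,0,0,0,0.0],
], force=35)

```text
time_s: 6.15
ee_pos: [490.2, 401.8, 66.4]
ee_rot: [179.9, 0.0, 144.6]
force: [-0.6, 1.4, 1.5]
gripper_width: 17.5
gripper_force: 0.4
```

Request:
step_arm([
  [0,0,0,0,0,0,0.0],
  [0,0,0,0,0,0,0.0],
  [0,0,0,0,0,-15,0.0],
  [0,0,0,0,0,-40,0.0],
  [0,0,0,0,0,-45,0.0],
  [0,0,0,0,0,-45,0.0],
  [0,0,0,0,0,-45,0.0],
  [0,0,0,0,0,-25,0.0],
])

```text
time_s: 7.15
ee_pos: [490.0, 401.4, 284.4]
ee_rot: [179.8, 0.1, 144.6]
force: [-0.7, 0.4, -3.0]
gripper_width: 16.0
gripper_force: 35.0
```

Request:
step_arm([
  [0,0,0,-15,-21,0,0],
  [0,0,0,-26.5,-37,0,0],
  [0,0,0,-26.5,-37,0,0],
  [0,0,0,-26.5,-37,0,0],
  [0,0,0,-26.5,-37,0,0],
  [0,0,0,-26.5,-37,0,0],
  [0,0,0,-26.5,-37,0,0],
  [0,0,0,-26.5,-37,0,0],
])

```text
time_s: 8.15
ee_pos: [490.2, 55.5, 281.4]
ee_rot: [-180.0, 0.0, 144.6]
force: [-0.3, 0.8, -2.6]
gripper_width: 16.2
gripper_force: 35.0
```

Request:
step_arm([
  [0,0,0,-26.5,-37,0,0],
  [0,0,0,-26.5,-37,0,0],
  [0,0,0,-26.5,-37,0,0],
  [0,0,0,-26.5,-37,0,0],
  [0,0,0,-26.5,-37,0,0],
  [0,0,0,-26.5,-37,0,0],
  [0,0,0,-26.5,-37,0,0],
  [0,0,0,-26.5,-37,0,0],
])

```text
time_s: 9.15
ee_pos: [491.4, -308.3, 281.4]
ee_rot: [-180.0, -0.0, 144.6]
force: [-0.1, 0.5, -1.2]
gripper_width: 15.4
gripper_force: 35.0
```

Request:
step_arm([
  [0,0,7.2,0,0,0,0],
  [0,0,7.2,0,0,0,0],
  [0,0,7.2,0,0,0,0],
  [0,0,0,0,0,20,0],
  [0,0,0,0,0,30,0],
  [0,0,0,0,0,30,0],
  [0,0,0,0,0,20,0],
  [0,0,0,0,0,0,0],
])

```text
time_s: 10.15
ee_pos: [490.8, -306.3, 179.7]
ee_rot: [-179.9, -0.2, 123.0]
force: [1.5, -1.2, -1.5]
gripper_width: 15.8
gripper_force: 35.0
```

Request:
step_arm([
  [0,0,0,-1.1,1.7,10,0],
  [0,0,0,0,0,10,0],
  [0,0,0,0,0,5,0],
  [0,0,0,0,0,0,0],
  [0,0,0,0,0,0,0],
  [0,0,0,0,0,0,0],
  [0,0,0,0,0,0,0],
  [0,0,0,0,0,0,0],
])

```text
time_s: 11.15
ee_pos: [494.1, -307.0, 156.1]
ee_rot: [180.0, 0.0, 123.0]
force: [-0.1, -0.1, -2.8]
gripper_width: 16.2
gripper_force: 35.0
```

Run:
```python
from h import *
s=state(); print(s["ee_pos"].round(2),s["ee_rot"].round(2),s["force"])
f=grab("scene"); im=f["image"].copy()
u0,v0=[int(a) for a in w2px(f,(492.8,-306.3,100))]; S=8
c=cv2.resize(im[v0-35:v0+35,u0-45:u0+45],None,fx=S,fy=S,interpolation=cv2.INTER_CUBIC)
def draw(p,z,r,col):
    pts=[w2px(f,(p[0]+r*np.cos(t),p[1]+r*np.sin(t),z)) for t in np.linspace(0,6.283,60)]
    cv2.polylines(c,[np.int32([((x-u0+45+.5)*S,(y-v0+35+.5)*S) for x,y in pts])],1,col,1)
draw((492.8,-306.3),76.5,41,(0,0,255)); draw((492.8,-306.3),0,64,(0,0,255))
b=s["ee_pos"][2]-66
draw(s["ee_pos"],b,30,(255,0,0)); draw(s["ee_pos"],b+62,31,(255,0,0))
cv2.imwrite("pics/pre.png",c); print(c.shape)
```

```text
[ 494.12 -307.03  156.06] [1.8000e+02 1.0000e-02 1.2297e+02] [-0.06202063 -0.08176297 -2.80926328]
(560, 720, 3)
```

View pics/pre.png

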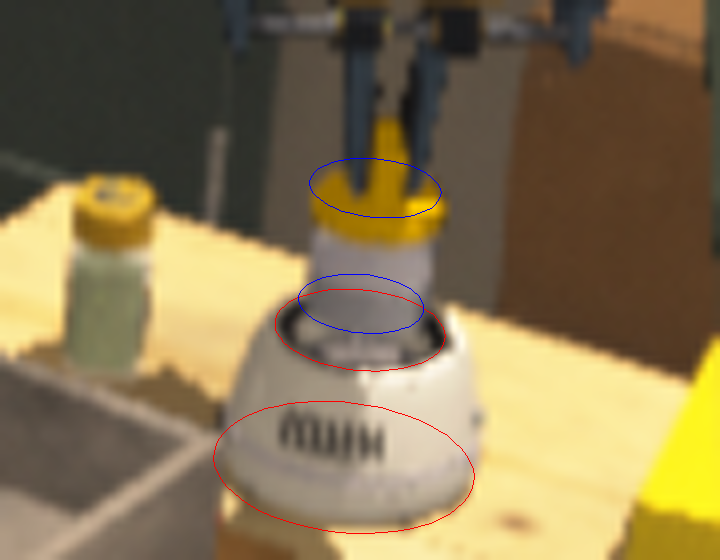

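The scene crop shows the cup hanging upright over the mill mouth: lid at (378,200), mouth at (365,335). The calibration overlays are offset about equally for both, so the alignment holds. I'll go down gently.

Request:
step_arm([
  [0,0,0,1.1,-0.7,4,0],
  [0,0,0,0,0,4,0],
  [0,0,0,0,0,4,0],
  [0,0,0,0,0,3,0],
  [0,0,0,0,0,3,0],
  [0,0,0,0,0,0,0],
  [0,0,0,0,0,0,0],
  [0,0,0,0,0,0,0],
])

```text
time_s: 12.2
ee_pos: [493.0, -306.5, 138.1]
ee_rot: [180.0, 0.0, 123.0]
force: [0.3, 0.1, -2.2]
gripper_width: 15.6
gripper_force: 35.0
```

Request:
step_arm([
  [0,0,0,0,0,2,0],
  [0,0,0,0,0,2,0],
  [0,0,0,0,0,2,0],
  [0,0,0,0,0,2,0],
  [0,0,0,0,0,0,0],
  [0,0,0,0,0,0,0],
  [0,0,0,0,0,0,0],
  [0,0,0,0,0,0,0],
])

```text
time_s: 13.2
ee_pos: [493.0, -306.5, 130.0]
ee_rot: [180.0, 0.0, 123.0]
force: [-0.2, 0.2, -1.7]
gripper_width: 15.9
gripper_force: 35.0
```

Request:
step_arm([
  [0,0,0,0,0,2,0],
  [0,0,0,0,0,2,0],
  [0,0,0,0,0,2,0],
  [0,0,0,0,0,0,0],
  [0,0,0,0,0,0,0],
  [0,0,0,0,0,0,0],
  [0,0,0,0,0,0,0],
  [0,0,0,0,0,0,0],
])

```text
time_s: 14.2
ee_pos: [492.9, -306.5, 124.1]
ee_rot: [180.0, 0.0, 123.0]
force: [-1.1, 0.9, 1.7]
gripper_width: 15.6
gripper_force: 35.0
```

Request:
step_arm([
  [0,0,0,0,0,2,0],
  [0,0,0,0,0,2,0],
  [0,0,0,0,0,2,0],
  [0,0,0,0,0,1,0],
  [0,0,0,0,0,0,0],
  [0,0,0,0,0,0,0],
  [0,0,0,0,0,0,0],
  [0,0,0,0,0,0,0],
])

```text
time_s: 15.2
ee_pos: [493.0, -306.6, 117.7]
ee_rot: [180.0, 0.0, 123.0]
force: [-1.5, 1.7, 7.3]
gripper_width: 15.8
gripper_force: 35.0
```

Request:
step_arm([
  [0,0,0,0,0,1,0],
  [0,0,0,0,0,1,0],
  [0,0,0,0,0,0.5,0],
  [0,0,0,0,0,0,0],
  [0,0,0,0,0,0,0],
  [0,0,0,0,0,0,0],
  [0,0,0,0,0,0,0],
  [0,0,0,0,0,0,0],
])

```text
time_s: 16.2
ee_pos: [493.1, -306.6, 116.2]
ee_rot: [180.0, 0.1, 123.0]
force: [-2.8, 2.2, 11.4]
gripper_width: 15.8
gripper_force: 35.0
```

Request:
step_arm([
  [0,0,0,0,0,0.8,0],
  [0,0,0,0,0,0,0],
  [0,0,0,0,0,0,0],
  [0,0,0,0,0,0,0],
  [0,0,0,0,0,0,0],
  [0,0,0,0,0,0,0],
  [0,0,0,0,0,0,0],
  [0,0,0,0,0,0,0],
])

```text
time_s: 17.2
ee_pos: [493.1, -306.6, 116.1]
ee_rot: [180.0, 0.1, 123.0]
force: [-4.3, 3.0, 15.6]
gripper_width: 15.7
gripper_force: 35.0
```

Run:
```python
from h import *
s=state(); print(s["ee_pos"].round(2),s["force"].round(1))
f=grab("scene"); u0,v0=[int(a) for a in w2px(f,(492.8,-306.3,80))]
cv2.imwrite("pics/fin.png",cv2.resize(f["image"][v0-35:v0+35,u0-45:u0+45],None,fx=8,fy=8,interpolation=cv2.INTER_CUBIC))
```

```text
[ 493.14 -306.59  116.13] [-4.3  3.  15.6]
```

View pics/fin.png

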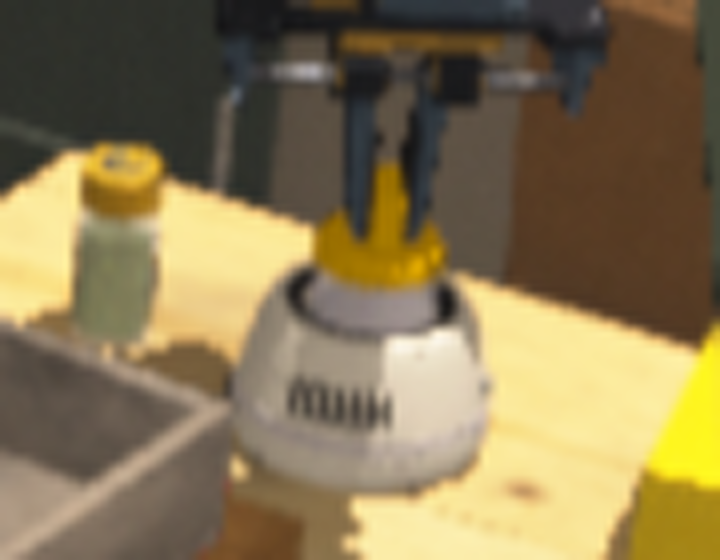

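The cup sits concentric and deep in the well (lid at crop px 380,245), and the jar is undisturbed. The height stayed put while the force rose to 15.6 N, so the plate is at its hard stop. I'll hand in.

```bash
python3 -c "
from workcell import *
print(job_done())"
```

```text
the job is handed in; nothing more can be done
None
```

The yellow cup, matching the yellow-capped jar beside the mill, is meshed in the well and held fully down by its handle; the job is handed in, at about 17 of the 42 s, and no verdict was returned.

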